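Let the red beads out of the rocker-gate dispenser

ROBOT

A 6-joint arm with a two-finger parallel gripper is mounted at the origin on the work surface. World frame = base frame: x ahead of the robot, y to its left, z up, the work surface at z = 0. Lengths are in m, angles in rad, forces in N, time in s.
With the tool pointing down it reaches from about 0.425 to 0.95 m from the base axis. Payload 3.5 kg.
Tool frame: the origin (TCP) lies on the centre line of the jaws, within the pads' length; the fingertips stand 14 mm ahead of it and the grasp point (between the pads) lies 5 mm behind it (tips_ahead is the distance from the TCP to the fingertips, in m); y points along the fingers, z is the direction in which the jaws open and shut, and the axes are right-handed (so a half turn about y gives the same grasp; the last joint's range is limited). The gripper opens to 85 mm and grips with 20 to 120 N. Pads are 22 mm wide; open, the fingers measure 114 mm over their backs; the gripper's body (76 mm by 85 mm) begins 54 mm behind the grasp point. The pads swing forward as they close: fully open they stand 13 mm farther back than shut.
Start: joints at [1.074, 0.286, 1.577, -0, 1.279, -0.15], TCP at [0.229, 0.635, 0.245] pointing down, gripper open.
Joint ranges: [-2.77, 2.77], [-0.9, 2.22], [0.21, 2.48], [-1.53, 4.67], [0.24, 2.81], [-2.84, 2.84]. Speed limits (rad/s): [2.79, 2.79, 3.14, 3.14, 3.14, 3.14].

INTERFACE

Orientations are given as a unit quaternion [x, y, z, w].
In Python, from plant import get_state, read_camera, sign_off, tips_ahead gives the robot as it stands.
- The arm moves only by the tool send_rows, never from a script. Its argument "plan" is a list of rows, each a list of 2 entries, a list of its own where there are three numbers: the shift along the tool's x, y, z in units of 12 cm (1.0 is 12 cm), then the turn, a rotation vector about the tool's x, y, z in units of 360 degrees (1.0 is 360 degrees). In form: [[[tx, ty, tz], [rx, ry, rz]], ...]. A call has 1 to 12 rows; each row shifts and turns the commanded pose from where the row before left it, along the tool's axes as they then stand; what a row does not reach is not made up. A row lasts 1/10 s, in which the tool goes at most 50 mm and 8.59 degrees, less where a joint would pass 70% of its speed; a pose out of reach is approached as far as the arm can. A call with a number of a shift or a turn outside -1 to 1 is refused whole. A call with a gripper value outside its range is refused whole. "gripper" is the closure, from 0 (fully open) to 1 (shut), set as the call begins (left out, the last holds). The fingers move at their own pace and stop on an object; "grip_force" is the grip in N (left out, the last holds). Time passes only in rows, so rows that do not move let the fingers close. It gives the time, the measured TCP pose, the force and the opening at its end, in the units of the state.
- get_state(): the state, without advancing time (a new reading comes with each control period).
- read_camera(name): name is "scene" or "top"; returns a dict with "img" (480x640x3 uint8, blue, green, red), "fx", "fy", "cx", "cy" (pixels), "world_from_camera" (4x4, takes a point from camera to world coordinates). Camera axes: x right, y down, z forward; pixel columns grow to the right and rows downward; lengths in m; the calibration is good to about 2 mm. A picture is of the moment at which its call begins. There is no depth.
- sign_off(): hands the job in, once; it reports no verdict.
The state is a dict: "time": time; "qpos": joint angles; "dq": joint speeds; "joint_efforts": joint torques, N m; "eef_pos": TCP position; "tcp_rot": TCP orientation; "contact_force": force on the tool from outside, world axes, zero at the start; "wrist_torque": the same for the moment, N m; "opening": opening from 0.0 (shut) to 1.0 (fully open).
Only numpy, scipy, OpenCV 4.12 (cv2) and the standard library are available. Lean on these libraries where they do the work, as an engineer would, in place of code of your own. Each camera call takes 0.05 s, during which the arm holds its last target. There are 200 camera calls.

TASK

Let the three red beads out of their dispenser into its catch tray: with the fingertips, press down the yellow paddle of the dispenser that holds the red beads, keep it down until all three have rolled past the raised gate and into the tray, then let go so that the gate drops shut again. Do not touch any bead, leave the blue beads' dispenser unworked, and do not shift or tip the things standing around.

Things in the scene. Friction and masses are not known exactly. Their poses are not given: they have to be found in the camera images.
- red_dispenser: Pale wooden bead dispenser fixed to the table, 255 mm long (x), 205 mm wide (y) with the paddle. Origin on the table under the gate; +x: the way the beads roll (9 degrees downhill), +y: paddle side, z up. Uphill, x -105 to 12 mm: lane 35 mm wide holding three red beads in a row, floor 45 mm above the table at the gate, walls up to 85 mm. Cheeks of the lever 96 mm high. Table under the paddle is free.
- red_tray (a point): Middle of the red dispenser's catch tray, downhill of the gate: x 17 to 126 mm of the dispenser, 90 mm wide, same slope, walls up to 70 mm above the table. Point at x = 70, y = 0, z = 40 mm of the dispenser.
- red_pin (a point): Pin on which the red dispenser's lever rocks, at y = 58, z = 85 mm of the dispenser, running along the dispenser's x. The lever lies across the lane, along y: the dark gate plate hangs at its -y end in the lane, the yellow paddle is at its +y end.
- red_paddle (a point): Yellow press paddle, 28 x 34 x 6 mm. Origin: centre of its top face; axes as the dispenser's at rest. At rest it leans 0.22 rad, outer edge up, origin at y = 139, z = 113 mm of the dispenser. Turns about the pin: origin sinks 25 mm for 0.3 rad, 38 mm for 0.45 rad, 42 mm to the stop at 0.5 rad. Its centre takes 1.5 N at first, 3 N at the stop; springs back when let go. A flat fingertip needs 2 mm less travel. Firm stop.
- red_lever (a joint): Rocking lever of the red dispenser, rad: 0 = at rest, gate shut; grows as the paddle goes down; stop at 0.5. The gate rises with it; beads start to pass under it at about 0.37, freely from 0.43. Held open, all three beads roll past within about 1 s.
- red_bead0: Red wooden bead, a ball 30 mm in diameter with a dark 6 mm hole mark, about 15 g, origin at its centre; number 1 in the lane counted from the gate. Its centre starts 17 mm uphill of the gate.
- red_bead1: Red wooden bead, a ball 30 mm in diameter with a dark 6 mm hole mark, about 15 g, origin at its centre; number 2 in the lane counted from the gate. Its centre starts 47 mm uphill of the gate.
- red_bead2: Red wooden bead, a ball 30 mm in diameter with a dark 6 mm hole mark, about 15 g, origin at its centre; number 3 in the lane counted from the gate. Its centre starts 78 mm uphill of the gate.
- blue_dispenser: The same dispenser holding three blue beads, its own yellow paddle and lever: identical to the red beads' one in shape, sizes, colours and axes. To be left unworked. Either of the two may stand on the left.
- blue_lever (a joint): Rocking lever of the blue dispenser, as red_lever. To stay shut at 0.
- blue_bead0: Blue wooden bead, ball 30 mm in diameter, origin at its centre; number 1 from the gate of the blue dispenser. To stay there.
- blue_bead1: Blue wooden bead, ball 30 mm in diameter, origin at its centre; number 2 from the gate of the blue dispenser. To stay there.
- blue_bead2: Blue wooden bead, ball 30 mm in diameter, origin at its centre; number 3 from the gate of the blue dispenser. To stay there.
- glue: White glue bottle with an orange cap, upright, 40 mm in diameter, 85 mm high, loose; origin at the centre of its underside. Stands beside one of the levers, 75 mm or more from the paddle's centre.
- spool: Reddish-brown thread spool, upright, 40 mm in diameter, 50 mm high, loose; origin at the centre of its underside. Stands beside one of the levers, 75 mm or more from the paddle's centre.
- jar: Glass jar with a brass lid, upright, 48 mm in diameter, 55 mm high, loose; origin at the centre of its underside. Stands beside one of the levers, 75 mm or more from the paddle's centre.
Not all that is in view belongs to the job. Of the things shaped like the glue, the white one is meant.

How it is judged:
By the outcome, as a careful person would: the job done as asked, in the order asked, and still so for the second after the job is handed in, with the robot touching nothing.
It also fails if it takes over 32 s, if anything falls off the work surface, if the arm or the gripper's body presses on something with over 40 N, if the wrist force passes 120 N, or if a joint passes its speed limit or range.

## Working session

There is one attempt and no reset: what is moved stays moved. The work goes in short steps, Python scripts to look and compute and a tool call to move; the robot and the scene stay as the last step left them, time stands still between calls to the robot, and variables do not carry over. Pictures are saved under pics/ and viewed, about 8 in all and at most 12, crops included, and the job is handed in when it is done.

Besides the shell and the picture viewer there is one more tool, called after "Call:" in YAML: its name, and indented under it one key for each argument. send_rows: Moves the arm, as the interface text tells. Its arguments: {"type":"object","properties":{"plan":{"type":"array"},"gripper":{"type":"number"},"grip_force":{"type":"number"}},"required":["plan"]}

```bash
mkdir -p pics; python3 - <<'E'
from plant import *
import cv2, numpy as np
s=get_state(); print(s, tips_ahead)
for n in("scene","top"):
    c=read_camera(n); cv2.imwrite(f"pics/{n}0.png",c["img"]); print(n,c["fx"],c["fy"],c["cx"],c["cy"],np.round(c["world_from_camera"],4).tolist())
E
```

```text
{'time': 0.0, 'qpos': array([ 1.07400949e+00,  2.87182946e-01,  1.57823062e+00, -2.58461322e-05,
        1.27862956e+00, -1.50023104e-01]), 'dq': array([ 0.00151108,  0.00055889, -0.00056356,  0.00040735,  0.00103225,
        0.00049078]), 'joint_efforts': array([ 2.44262656e-04, -4.05970538e+01, -2.92631131e+01, -5.27442478e-05,
        5.79126427e-03,  5.24773270e-06]), 'eef_pos': array([0.22907971, 0.63424323, 0.24390661]), 'tcp_rot': array([ 0.69732929, -0.12225051,  0.12171643, -0.69568081]), 'contact_force': array([-0.36146253,  0.75982661,  0.51885349]), 'wrist_torque': array([ 0.01432591, -0.02946083, -0.00261795]), 'opening': 0.9990068088503467} 0.014
scene 533.6267580713817 533.6267580713817 321.8714905331465 245.7923976574212 [[-0.6634, 0.4062, -0.6284, 1.2665], [0.7483, 0.357, -0.5591, 0.6143], [-0.0028, -0.8412, -0.5408, 0.6922], [0.0, 0.0, 0.0, 1.0]]
top 552.1644738172297 552.1644738172297 321.68280129673445 247.88596469285886 [[0.0382, -0.9755, 0.2168, 0.3371], [-0.9993, -0.0364, 0.0122, -0.0389], [-0.004, -0.2172, -0.9761, 1.1044], [0.0, 0.0, 0.0, 1.0]]
```

View pics/scene0.png

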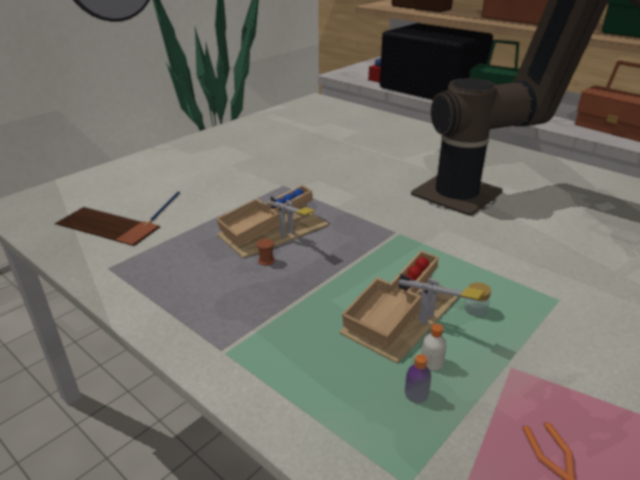

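View pics/top0.png

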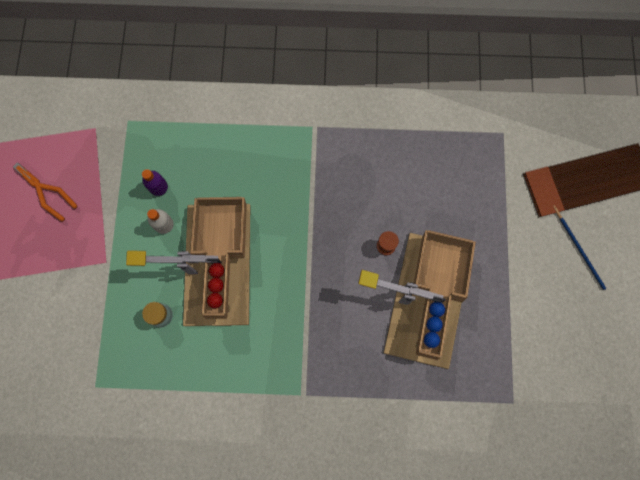

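```bash
cat > h.py <<'E'
from plant import *
import cv2, numpy as np
from scipy.spatial.transform import Rotation as R
def blobs(c,lo,hi,amin=40):
    m=cv2.inRange(cv2.cvtColor(c["img"],cv2.COLOR_BGR2HSV),lo,hi)
    n,_,st,ce=cv2.connectedComponentsWithStats(m)
    return [(ce[i].round(1),st[i].tolist()) for i in range(1,n) if st[i,4]>=amin]
def ray(c,p):
    T=c["world_from_camera"]; d=T[:3,:3]@[(p[0]-c["cx"])/c["fx"],(p[1]-c["cy"])/c["fy"],1]
    return T[:3,3],d
def onz(c,p,z):
    o,d=ray(c,p); return o+d*(z-o[2])/d[2]
E
python3 - <<'E'
from h import *
s=get_state(); Rm=R.from_quat(s["tcp_rot"]).as_matrix(); print(Rm.round(3))
t=read_camera("top"); sc=read_camera("scene")
for n,c in(("top",t),("scene",sc)):
    print(n,"yellow",blobs(c,(20,120,90),(34,255,255)))
    print(n,"red",blobs(c,(0,200,60),(6,255,255)))
P=onz(t,(136,258),.113);print("paddle",P)
for p,z in(((217,270),.063),((216,285),.067),((215,301),.072)): print("bead",onz(t,p,z))
print("jar",onz(t,(154,313),.055),"glue",onz(t,(154,215),.085),"purple",onz(t,(148,175),.085))
E
```

```text
[[ 0.94  -0.001  0.34 ]
 [-0.34  -0.002  0.94 ]
 [-0.    -1.    -0.002]]
top yellow [(array([135.8, 257.9]), [126, 251, 20, 15, 279]), (array([368.2, 278.8]), [359, 270, 20, 19, 268]), (array([159. , 308.9]), [153, 303, 12, 16, 54])]
top red [(array([215.3, 285.4]), [207, 263, 17, 45, 464])]
scene yellow [(array([304.6, 210.8]), [298, 207, 15, 8, 82]), (array([476. , 291.3]), [461, 284, 29, 16, 304])]
scene red []
paddle [0.52563701 0.31315551 0.113     ]
bead [0.51757438 0.17294969 0.063     ]
bead [0.4879694  0.17173898 0.067     ]
bead [0.45693148 0.1701823  0.072     ]
jar [0.43172092 0.28767543 0.055     ] glue [0.61616283 0.29790115 0.085     ] purple [0.69649972 0.31805856 0.085     ]
```

Call:
send_rows:
  plan:
    - [[0.27,0,-0.1385],[0,0,0]]
    - [[0.27,0,-0.1385],[0,0,0]]
    - [[0.27,0,-0.1385],[0,0,0]]
    - [[0.27,0,-0.1385],[0,0,0]]
    - [[0.27,0,-0.1385],[0,0,0]]
    - [[0.27,0,-0.1385],[0,0,0]]
    - [[0.27,0,-0.1385],[0,0,0]]
    - [[0.27,0,-0.1385],[0,0,0]]
    - [[0.27,0,-0.1385],[0,0,0]]
    - [[0.27,0,-0.1385],[0,0,0]]
    - [[0.27,0,-0.1385],[0,0,0]]
    - [[0.27,0,-0.1385],[0,0,0]]
  gripper: 1
  grip_force: 20

```text
time: 1.4
eef_pos: [0.528, 0.3138, 0.2451]
tcp_rot: [0.697, -0.122, 0.122, -0.696]
contact_force: [-0.0, 0.0, 0.0]
opening: 0.001
```

Call:
send_rows:
  plan:
    - [[0,0,0],[0,-0.0208,0]]
    - [[0,0,0],[0,-0.0208,0]]
    - [[0,0,0],[0,-0.0208,0]]
    - [[0,0,0],[0,0,0]]
    - [[0,0,0],[0,0,0]]

```text
time: 1.9
eef_pos: [0.5271, 0.3151, 0.2452]
tcp_rot: [0.707, 0.015, -0.015, -0.707]
contact_force: [-0.6, 0.4, -0.8]
opening: -0.001
```

```bash
python3 - <<'E'
from h import *
s=get_state(); Rm=R.from_quat(s["tcp_rot"]).as_matrix(); print(s["time"],s["eef_pos"],s["opening"],s["contact_force"],Rm.round(3))
t=read_camera("top"); sc=read_camera("scene")
a=cv2.resize(t["img"][150:350,60:300],None,fx=2.2,fy=2.2)
b=cv2.resize(sc["img"][170:370,380:560],None,fx=2.2,fy=2.2)
cv2.imwrite("pics/c1.png",np.hstack([a[:440],b[:440]])[:, :1000] if 0 else cv2.resize(np.hstack([a,b]),(800,381)))
E
```

```text
1.9 [0.52712333 0.31510132 0.24515333] -0.0013614627336343825 [-0.57106301  0.43145319 -0.79353867] [[ 0.999 -0.    -0.043]
 [ 0.043 -0.     0.999]
 [-0.    -1.    -0.   ]]
```

View pics/c1.png

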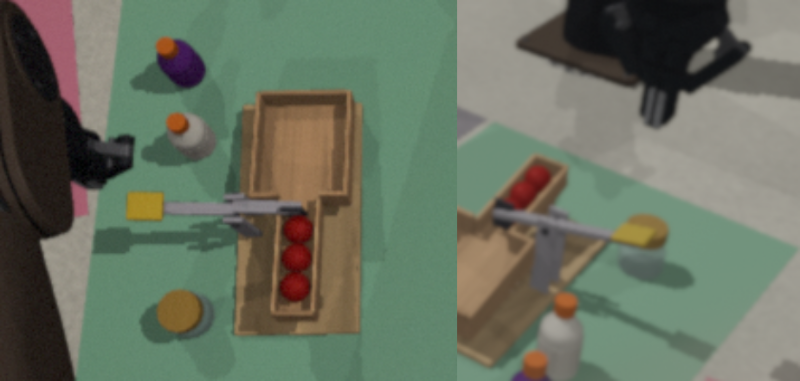

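Call:
send_rows:
  plan:
    - [[0,0.28,0],[0,0,0]]
    - [[0,0.28,0],[0,0,0]]
    - [[0,0.27,0],[0,0,0]]
    - [[0,0,0],[0,0,0]]
    - [[0,0,0],[0,0,0]]

```text
time: 2.5
eef_pos: [0.5271, 0.3152, 0.1458]
tcp_rot: [0.707, 0.016, -0.016, -0.707]
contact_force: [0.4, 1.5, 0.3]
opening: 0.006
```

```bash
python3 - <<'E'
from h import *
s=get_state(); print(s["time"],s["eef_pos"],s["contact_force"])
sc=read_camera("scene");t=read_camera("top")
for c in (sc,t):
    p=np.linalg.inv(c["world_from_camera"])@np.r_[s["eef_pos"]-[0,0,.014],1]; print(c["fx"]*p[0]/p[2]+c["cx"],c["fy"]*p[1]/p[2]+c["cy"])
a=cv2.resize(t["img"][200:340,60:240],None,fx=2.2,fy=2.2)
b=cv2.resize(sc["img"][220:360,400:580],None,fx=2.2,fy=2.2)
cv2.imwrite("pics/c2.png",np.hstack([a,b]))
E
```

```text
2.5 [0.5271237  0.31517718 0.14575265] [0.37525572 1.50865227 0.33486741]
474.9420479292181 282.5096138729448
131.51703522570463 255.0770174643039
```

View pics/c2.png

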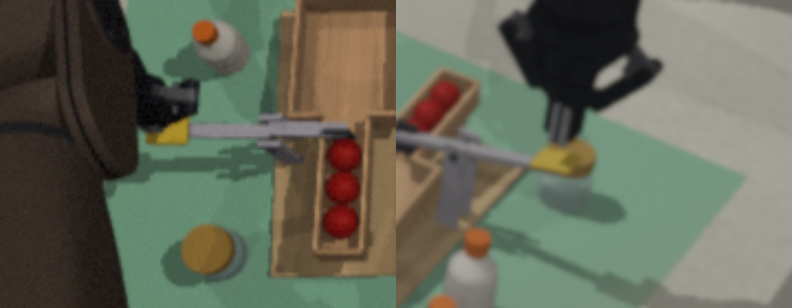

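Call:
send_rows:
  plan:
    - [[0,0.075,0],[0,0,0]]
    - [[0,0.075,0],[0,0,0]]
    - [[0,0.075,0],[0,0,0]]
    - [[0,0.075,0],[0,0,0]]
    - [[0,0.075,0],[0,0,0]]
    - [[0,0.075,0],[0,0,0]]
    - [[0,0,0],[0,0,0]]

```text
time: 3.3
eef_pos: [0.5268, 0.3149, 0.0901]
tcp_rot: [0.707, 0.016, -0.016, -0.707]
contact_force: [-0.6, 1.2, 3.0]
opening: 0.001
```

```bash
python3 - <<'E'
from h import *
s=get_state(); print(s["time"],s["eef_pos"],s["contact_force"])
sc=read_camera("scene");t=read_camera("top")
a=cv2.resize(t["img"][180:320,60:260],None,fx=2,fy=2)
b=cv2.resize(sc["img"][230:370,330:530],None,fx=2,fy=2)
cv2.imwrite("pics/c3.png",np.hstack([a,b]))
E
```

```text
3.3 [0.52683515 0.31490291 0.09013953] [-0.60345138  1.24100904  3.02493343]
```

View pics/c3.png

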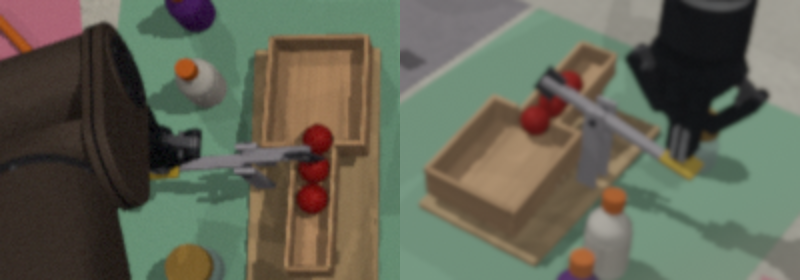

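Call:
send_rows:
  plan:
    - [[0,0.012,0],[0,0,0]]
    - [[0,0,0],[0,0,0]]
    - [[0,0,0],[0,0,0]]
    - [[0,0,0],[0,0,0]]
    - [[0,0,0],[0,0,0]]
    - [[0,0,0],[0,0,0]]
    - [[0,0,0],[0,0,0]]
    - [[0,0,0],[0,0,0]]
    - [[0,0,0],[0,0,0]]
    - [[0,0,0],[0,0,0]]
    - [[0,0,0],[0,0,0]]
    - [[0,0,0],[0,0,0]]

```text
time: 4.6
eef_pos: [0.5273, 0.3151, 0.0903]
tcp_rot: [0.707, 0.016, -0.016, -0.707]
contact_force: [-2.0, 1.1, 2.6]
opening: -0.006
```

```bash
python3 - <<'E'
from h import *
s=get_state(); print(s["time"],s["eef_pos"],s["contact_force"])
sc=read_camera("scene");t=read_camera("top")
a=cv2.resize(t["img"][180:320,60:260],None,fx=2,fy=2)
b=cv2.resize(sc["img"][230:370,330:530],None,fx=2,fy=2)
cv2.imwrite("pics/c4.png",np.hstack([a,b]))
E
```

```text
4.6 [0.52725873 0.31506702 0.0902732 ] [-1.98545212  1.11350968  2.58266029]
```

View pics/c4.png

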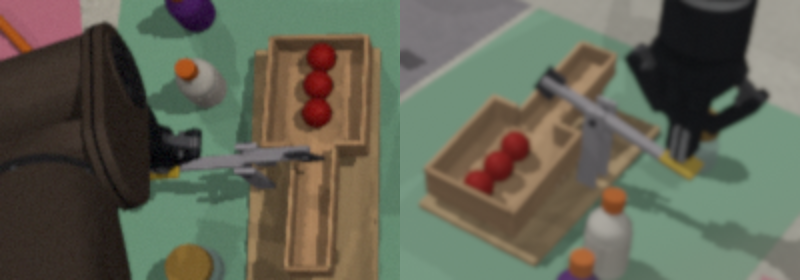

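All three beads are in the tray (top crop about (320,57), (318,85), (316,112)) and the lane is empty. I'll release straight up.

Call:
send_rows:
  plan:
    - [[0,-0.08,0],[0,0,0]]
    - [[0,-0.08,0],[0,0,0]]
    - [[0,-0.08,0],[0,0,0]]
    - [[0,-0.08,0],[0,0,0]]
    - [[0,-0.1,0],[0,0,0]]
    - [[0,-0.2,0],[0,0,0]]
    - [[0,-0.2,0],[0,0,0]]
    - [[0,-0.2,0],[0,0,0]]
    - [[0,-0.2,0],[0,0,0]]
    - [[0,0,0],[0,0,0]]
    - [[0,0,0],[0,0,0]]
    - [[0,0,0],[0,0,0]]

```text
time: 5.9
eef_pos: [0.5264, 0.3148, 0.2349]
tcp_rot: [0.707, 0.015, -0.017, -0.707]
contact_force: [-0.7, -0.4, -0.4]
opening: 0.0
```

```bash
python3 - <<'E'
from h import *
s=get_state(); print(s["time"],s["eef_pos"],s["contact_force"])
sc=read_camera("scene");t=read_camera("top")
a=cv2.resize(t["img"][150:370,60:480],None,fx=1,fy=1)
b=sc["img"][170:390,200:530]
cv2.imwrite("pics/c5.png",np.hstack([a,b]))
E
```

```text
5.9 [0.52643062 0.31477679 0.2349187 ] [-0.70348272 -0.4109629  -0.42063844]
```

View pics/c5.png

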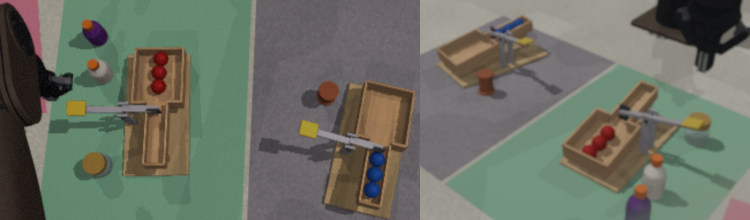

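The beads are in the tray, the lever is back at rest (paddle at top crop (76,108), the same as at the start), and the blue dispenser and the bottles are unchanged.

```bash
python3 -c "
from plant import *
print(sign_off())"
```

```text
the job is handed in; nothing more can be done
None
```

The three red beads are in their catch tray and the gate is shut again. I pressed the red dispenser's paddle straight down with closed fingertips, about 3 N at the wrist. I held it for about 1.3 s until the lane was empty, then lifted straight off.

**Final pictures:** They show all three red beads in the tray and the red paddle back at its starting position. The blue beads are still in their lane. The glue, jar and spool look unmoved by eye; I didn't measure them again.

**Force and time:** With the arm clear, the wrist force was within noise (under 1 N). I handed the job in at about 6 s, and no check failed or disagreed.

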